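Line up three control units and scan the orange one

ROBOT

A 6-joint arm with a two-finger parallel gripper is mounted at the origin on the work surface. World frame = base frame: x ahead of the robot, y to its left, z up, the work surface at z = 0. Lengths are in m, angles in rad, forces in N, time in s.
With the tool pointing down it reaches from about 0.25 to 0.775 m from the base axis. Payload 4 kg.
Tool frame: the origin (TCP) lies at the very end of the fingers, on their centre line; the grasp point (between the pads) lies hold_point_z behind it (hold_point_z is the distance from the TCP to the grasp point, in m); z points along the fingers, y is the direction in which the jaws open and shut (so a half turn about z gives the same grasp; the last joint's range is limited). The gripper opens to 94 mm and grips with 3 to 60 N. Pads are 16 mm wide; open, the fingers measure 119 mm over their backs; the gripper's body (75 mm by 177 mm) begins 78 mm behind the grasp point.
Start: joints at [1.027, 0.087, 1.371, -0, 1.684, -0.103], TCP at [0.235, 0.497, 0.206] pointing down, gripper open.
Joint ranges: [-3.1, 3.1], [-0.76, 2.03], [0.27, 2.55], [-1.08, 4.22], [0.17, 2.65], [-2.57, 2.57]. Speed limits (rad/s): [2.79, 2.79, 3.14, 3.14, 3.14, 3.14].

INTERFACE

Orientations are given as [roll, pitch, yaw] about the fixed x, y, z axes, in that order (R = Rz(yaw) Ry(pitch) Rx(roll)).
In Python, from bench import * gives the robot as it stands.
- The arm moves only by the tool step_arm, never from a script. Its argument "increments" is text: rows parted by semicolons, each of 6 numbers parted by spaces: the shift along the tool's x, y, z in cm, then the turn, a rotation vector about the tool's x, y, z in rad. A call has 1 to 5 rows; each row shifts and turns the commanded pose from where the row before left it, along the tool's axes as they then stand; what a row does not reach is not made up. A row lasts 1/10 s, in which the tool goes at most 50 mm and 8.59 degrees, less where a joint would pass 70% of its speed; a pose out of reach is approached as far as the arm can. A call is refused whole if a number of a shift passes 5 or a number of a turn 0.15, either way. A call with a gripper value outside its range is refused whole. "claw" is the gripper's target within -1 to 1 (shut at 1, half-way at 0, fully open at -1), set as the call begins (left out, the last holds). The fingers move at their own pace and stop on an object; the grip force is fixed at half the most. Time passes only in rows, so rows that do not move let the fingers close. It gives the time, the measured TCP pose, the force and the opening at its end, in the units of the state.
- get_obs(): the state, without advancing time (a new reading comes with each control period).
- snapshot(name): name is "scene" or "side" or "wrist"; returns the picture (384x512x3 uint8, red, green, blue); there is no depth.
- calibration(name): a dict with "camera_matrix" (3x3 intrinsics, pixels), "k1" (the pictures are not rectified: a ray, as slopes to the right and down, at radius r is drawn at 1 + k1 r^2 times it, then the intrinsics apply), "eye" and "orientation" of the camera in the world; the wrist camera has in their place "tool_from_camera" (4x4, takes a point from camera to tool coordinates, whose origin is the TCP and whose axes are the flange's). Camera axes: x right, y up, looking along -z (the intrinsics and any distortion apply to the point x, -y, -z); pixel columns grow to the right and rows downward; lengths in m; the calibration is good to about 2 mm. A picture is of the moment at which its call begins: read the wrist's pose just before it. calibration takes no time and is no camera call.
- close_job(): hands the job in, once; it reports no verdict.
The state is a dict: "time": time; "joint_positions": joint angles; "qvel": joint speeds; "joint_torque": joint torques, N m; "tool_pos": TCP position; "ee_rot": TCP orientation; "wrist_force": force on the tool from outside, world axes, zero at the start; "wrist_torque": the same for the moment, N m; "width": finger opening in m.
Only numpy, scipy, OpenCV 4.12 (cv2) and the standard library are available. Lean on these libraries where they do the work, as an engineer would, in place of code of your own. Each camera call takes 0.05 s, during which the arm holds its last target. There are 200 camera calls.

TASK

First nudge the three grey control units up to the aluminium stop rail, so that they stand in one straight row with each back face flush against the rail. Then take the scanner wand from its teal rest and point it squarely (within 15 degrees) at the middle of the barcode label on the sloping front of the orange-capped unit, with its window 5 to 12 cm from the label, and hold it still for at least one second without ever touching a unit with it. Finally set the scanner back into its rest the way it lay, without dropping it, leave the row flush, and do not disturb the solder spool or the small motor.

Things in the scene. Friction and masses are not known exactly. Their poses are not given: they have to be found in the camera images.
- rail: Fixed straight aluminium bar on the bench, 20 (x) x 380 (y) x 30 (z) mm, beyond the units as seen from the robot. Origin at the centre of its underside; y runs along it, x points away from the robot; the stop face towards the robot is at x = -10 mm.
- unit_orange: Loose grey plastic control unit, orange cap on its top; 75 (x) x 56 (y) x 56 (z) mm, 0.3 kg. Origin at the centre of its underside; x points to its upright back face (at x = +37.5), z up. Its front has an upright skirt 16 mm high at x = -37.5; above that the front slopes back to x = -9.5 at the top, and carries a white label with black bars (see label).
- unit_blue: Loose grey plastic control unit, blue cap on its top; 75 (x) x 56 (y) x 56 (z) mm, 0.3 kg. Origin at the centre of its underside; x points to its upright back face (at x = +37.5), z up. Its front has an upright skirt 16 mm high at x = -37.5; above that the front slopes back to x = -9.5 at the top, and carries a white label with black bars that is not used.
- unit_white: Loose grey plastic control unit, white cap on its top; 75 (x) x 56 (y) x 56 (z) mm, 0.3 kg. Origin at the centre of its underside; x points to its upright back face (at x = +37.5), z up. Its front has an upright skirt 16 mm high at x = -37.5; above that the front slopes back to x = -9.5 at the top, and carries a white label with black bars that is not used.
- label (a point): Middle of the white barcode label (40 wide x 36 mm) on the sloping front of the orange-capped unit, at (-24, 0, 37) mm in that unit's frame. Its z axis is the outward normal of the label: towards the unit's front (-x) and 35 degrees above level.
- scanner: Loose scanner wand, 0.18 kg: black handle, 130 long (x from -75 to +55 mm), 26 wide (y), 28 mm high (z), with a yellow head in front (x 55 to 95 mm, 44 wide, 36 mm high). Origin on the beam axis, in the middle of the handle's section, close to the centre of mass: grip here. x is the beam direction, z is up as it lies in its rest.
- window (a point): Centre of the dark red window on the front end of the scanner's head, 95 mm ahead (+x) of the scanner's origin. The beam leaves here along the scanner's +x.
- rest: Fixed teal rest: base 160 (x) x 90 (y) x 8 mm, two U saddles 12 mm thick centred at x = +42 and -60 mm; floors 51 mm up, 32 mm clear between walls, flared above, to 85 mm high and 64 mm wide. Origin: centre of its underside. The scanner lies in both saddles, its x along the rest's x, its origin at (0, 0, 65) mm here.
- tray: Fixed shallow blue parts tray, 150 x 110 x 35 mm, on the other side of the bench from the rest. Origin at the centre of its underside. Not used.
- spool: Loose solder spool standing upright, 52 mm across, 50 mm high. Origin at the centre of its underside. Leave alone.
- motor: Loose small round motor, steel and grey, 52 mm across, 28 mm high with a short brass shaft on top. Origin at the centre of its underside. Leave alone.

How it is judged:
By the outcome, as a careful person would: the job done as asked, in the order asked, and still so for the second after the job is handed in, with the robot touching nothing.
It also fails if it takes over 72 s, if anything falls off the work surface, if the arm or the gripper's body presses on something with over 40 N, if the wrist force passes 120 N, or if a joint passes its speed limit or range.

## Working session

There is one attempt and no reset: what is moved stays moved. The work goes in short steps, Python scripts to look and compute and a tool call to move; the robot and the scene stay as the last step left them, time stands still between calls to the robot, and variables do not carry over. Pictures are saved under pics/ and viewed, about 8 in all and at most 12, crops included, and the job is handed in when it is done.

Besides the shell and the picture viewer there is one more tool, called by a JSON object that holds its "method" and its "body". step_arm: Moves the arm, as the interface text tells. Its arguments: {"type":"object","properties":{"increments":{"type":"string"},"claw":{"type":"number"}},"required":["increments"]}

```bash
mkdir -p pics; ls
python3 - <<'E'
from bench import *
import cv2,numpy as np
print(get_obs())
for n in ["scene","side","wrist"]:
    c=calibration(n); print(n,c)
for n in ["scene","side"]:
    cv2.imwrite(f"pics/{n}0.png",cv2.resize(snapshot(n)[:,:,::-1],(800,600),interpolation=cv2.INTER_CUBIC))
E
```

```text
pics
{'time': 0.0, 'joint_positions': array([ 1.02691198e+00,  8.79518714e-02,  1.37224653e+00,  2.20351049e-05,
        1.68356126e+00, -1.03082091e-01]), 'qvel': array([ 1.31641587e-03, -1.04821400e-03,  6.84107628e-04, -6.14910261e-04,
        1.46540869e-03,  9.98864320e-05]), 'joint_torque': array([ 7.48373805e-04, -3.40182352e+01, -3.02433765e+01,  7.19364057e-02,
        3.31623084e-02, -1.69021309e-04]), 'tool_pos': array([0.23437544, 0.49696997, 0.20430979]), 'ee_rot': array([-3.13943940e+00, -2.44768972e-04,  2.70079259e+00]), 'wrist_force': array([-0.47824866,  0.12150505, -0.22699111]), 'wrist_torque': array([-0.00461744, -0.01359442,  0.02353695]), 'width': 0.09405619716137209}
scene {'camera_matrix': array([[364.30173678,   0.        , 261.09762669],
       [  0.        , 364.30173678, 193.3416969 ],
       [  0.        ,   0.        ,   1.        ]]), 'k1': -0.034705990925006314, 'eye': array([ 0.99974607, -0.59326215,  0.76778994]), 'orientation': array([0.81757086, 0.02136522, 0.58261774])}
side {'camera_matrix': array([[444.66043213,   0.        , 259.85449126],
       [  0.        , 444.66043213, 193.40734834],
       [  0.        ,   0.        ,   1.        ]]), 'k1': -0.03271352787633419, 'eye': array([ 0.113175  , -0.91128851,  0.95461203]), 'orientation': array([ 0.86358606, -0.00406101, -0.44455371])}
wrist {'camera_matrix': array([[292.00085813,   0.        , 257.57980406],
       [  0.        , 292.00085813, 189.33159126],
       [  0.        ,   0.        ,   1.        ]]), 'k1': -0.006845780040975723, 'tool_from_camera': array([[ 3.48194779e-04,  9.69395707e-01,  2.45503244e-01,
         7.09841290e-02],
       [ 9.99999440e-01, -9.20851540e-05, -1.05468110e-03,
        -4.84172276e-05],
       [-9.99796124e-04,  2.45503474e-01, -9.69395195e-01,
        -1.78571441e-01],
       [ 0.00000000e+00,  0.00000000e+00,  0.00000000e+00,
         1.00000000e+00]])}
```

View pics/scene0.png

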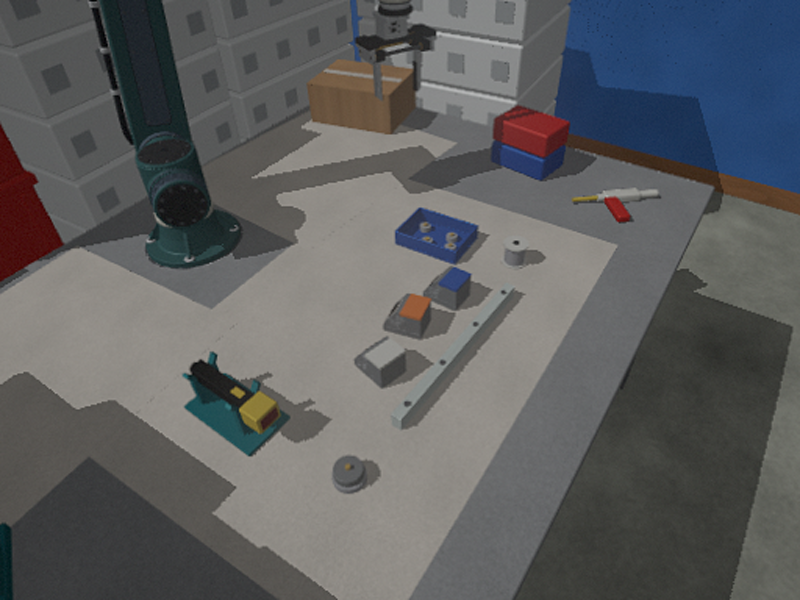

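View pics/side0.png

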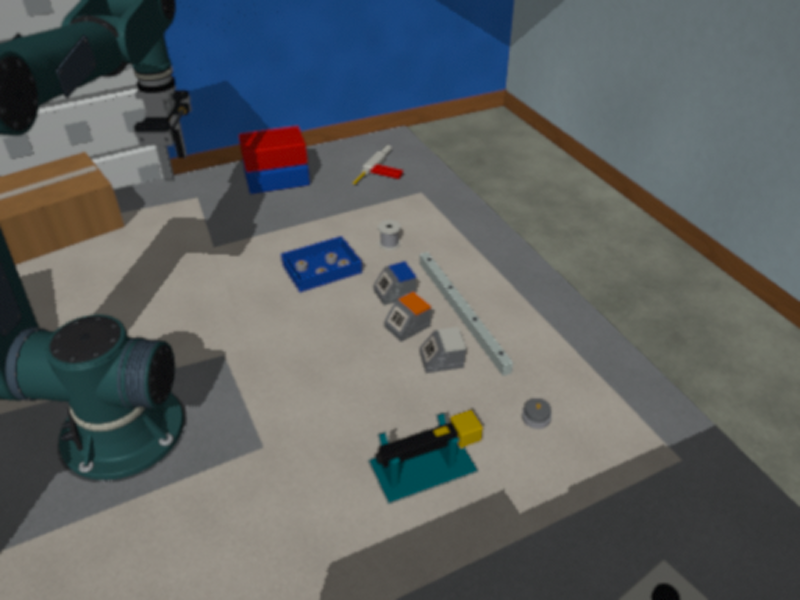

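```bash
cat > h.py <<'E'
from bench import *
import cv2,numpy as np
from scipy.spatial.transform import Rotation as R
from scipy.optimize import least_squares
def cam(name,obs=None):
    c=calibration(name)
    if name=="wrist":
        T=c["tool_from_camera"]; Rt=R.from_euler("xyz",obs["ee_rot"]).as_matrix()
        return c["camera_matrix"],c["k1"],Rt@T[:3,3]+obs["tool_pos"],Rt@T[:3,:3]
    return c["camera_matrix"],c["k1"],c["eye"],R.from_euler("xyz",c["orientation"]).as_matrix()
F=np.diag([1,-1,-1.])
def project(P,C):
    K,k1,e,Rc=C; p=(np.atleast_2d(P)-e)@Rc@F; s=p[:,:2]/p[:,2:]
    s=s*(1+k1*(s**2).sum(1,keepdims=True)); return s*K[0,0]+K[:2,2]
def back(uv,z,C):
    K,k1,e,Rc=C; d=(np.atleast_2d(uv)-K[:2,2])/K[0,0]; s=d.copy()
    for _ in range(9): s=d/(1+k1*(s**2).sum(1,keepdims=True))
    r=np.c_[s,np.ones(len(s))]@F@Rc.T
    return e+r*((z-e[2])/r[:,2])[:,None]
def un(p): return (np.atleast_2d(p)+.5)*.64-.5
def look(name,path,crop=None,up=None):
    o=get_obs(); im=snapshot(name)[:,:,::-1]
    np.save(path[:-4]+".npy",im)
    cv2.imwrite(path,cv2.resize(im,(800,600),interpolation=cv2.INTER_CUBIC)); return o,im
def rel(o,pos,rpy=None):
    "tool-frame shift cm and rotvec to goal"
    A=R.from_euler("xyz",o["ee_rot"]); d=A.inv().apply(np.array(pos)-o["tool_pos"])*100
    rv=(A.inv()*R.from_euler("xyz",rpy)).as_rotvec() if rpy is not None else np.zeros(3)
    print("shift cm",d.round(2),"turn",rv.round(3))
E
python3 - <<'E'
from h import *
pts={"scene":{"bolts":([(407,404),(442,362),(475,324),(503,293)],.03),"orange":([(416,308)],.056),"blue":([(456,280)],.056),"white":([(383,353)],.056),"motor":([(348,465)],.028),"spool":([(515,242)],.05),"tray":([(437,235)],.02),"head/handle":([(262,408),(198,366)],.083)},
"side":{"bolts":([(506,367),(477,324),(453,292),(429,260)],.03),"orange":([(416,303)],.056),"blue":([(403,272)],.056),"white":([(451,341)],.056),"motor":([(538,406)],.028),"spool":([(390,229)],.05),"tray":([(322,263)],.02),"head/handle":([(466,424),(381,458)],.083)}}
for n in pts:
    C=cam(n)
    for k,(p,z) in pts[n].items(): print(n,k,back(un(p),z,C)[:,:2].round(3).tolist())
E
```

```text
scene bolts [[0.682, -0.144], [0.684, -0.038], [0.688, 0.072], [0.693, 0.174]]
scene orange [[0.589, 0.027]]
scene blue [[0.612, 0.133]]
scene white [[0.602, -0.093]]
scene motor [[0.669, -0.28]]
scene spool [[0.652, 0.308]]
scene tray [[0.482, 0.278]]
scene head/handle [[0.528, -0.298], [0.383, -0.294]]
side bolts [[0.67, -0.181], [0.68, -0.055], [0.684, 0.053], [0.689, 0.173]]
side orange [[0.585, 0.027]]
side blue [[0.605, 0.128]]
side white [[0.597, -0.099]]
side motor [[0.672, -0.285]]
side spool [[0.649, 0.292]]
side tray [[0.476, 0.276]]
side head/handle [[0.513, -0.304], [0.362, -0.307]]
```

{"method": "step_arm", "body": {"increments": "-3.05 -2 -0.3 0 0 0;-3.05 -2 -0.3 0 0 0;-3.05 -2 -0.3 0 0 0;-3.05 -2 -0.3 0 0 0;-3.05 -2 -0.3 0 0 0"}}

```text
time: 0.6
tool_pos: [0.3302, 0.3405, 0.2201]
ee_rot: [-3.141, -0.0, 2.701]
wrist_force: [0.6, 0.5, -1.0]
width: 0.0939
```

{"method": "step_arm", "body": {"increments": "-3.05 -2 -0.3 0 0 0;-3.05 -2 -0.3 0 0 0;-3.05 -2 -0.3 0 0 0;-3.05 -2 -0.3 0 0 0;-3.05 -2 -0.3 0 0 0"}}

```text
time: 1.1
tool_pos: [0.4255, 0.185, 0.2351]
ee_rot: [-3.141, -0.001, 2.701]
wrist_force: [0.4, 0.0, -0.1]
width: 0.0938
```

{"method": "step_arm", "body": {"increments": "-3.05 -2 -0.3 0 0 0;-3.05 -2 -0.3 0 0 0;-3.05 -2 -0.3 0 0 0;-3.05 -2 -0.3 0 0 0;-3.05 -2 -0.3 0 0 0"}}

```text
time: 1.6
tool_pos: [0.5208, 0.0295, 0.25]
ee_rot: [-3.141, -0.001, 2.701]
wrist_force: [0.2, 0.2, 0.3]
width: 0.0943
```

{"method": "step_arm", "body": {"increments": "0 0 0 0 0 -0.147;0 0 0 0 0 -0.147;0 0 0 0 0 -0.147;0 0 0 0 0 0;0 0 0 0 0 0", "claw": 0.4}}

```text
time: 2.1
tool_pos: [0.5203, 0.031, 0.2501]
ee_rot: [3.141, -0.001, 3.139]
wrist_force: [0.6, 1.0, -0.2]
width: 0.0575
```

Run:
```python
from h import *
import bench
print([k for k in dir(bench) if not k.startswith('__')])
o,im=look("wrist","pics/w1.png"); print(o); np.save("w1obs.npy",o,allow_pickle=True)
```

```text
['IKError', 'calibration', 'close_job', 'get_obs', 'hold_point_z', 'snapshot']
{'time': 2.1, 'joint_positions': array([-4.94759357e-02,  1.89923197e-02,  1.35460633e+00,  1.25346327e-04,
        1.76879874e+00, -1.61742345e+00]), 'qvel': array([ 0.0021395 , -0.00264042, -0.00254515, -0.00037957,  0.00043837,
       -0.00661579]), 'joint_torque': array([-7.99961155e-02, -3.10793459e+01, -3.03129745e+01, -2.38756329e-02,
        7.48319062e-02, -3.46089411e-02]), 'tool_pos': array([0.52025518, 0.03095135, 0.25005762]), 'ee_rot': array([ 3.14143236e+00, -7.98130549e-04,  3.13876852e+00]), 'wrist_force': array([ 0.61734288,  1.0435411 , -0.19025205]), 'wrist_torque': array([ 0.01105781,  0.00653028, -0.01156986]), 'width': 0.05749971863218796}
```

View pics/w1.png

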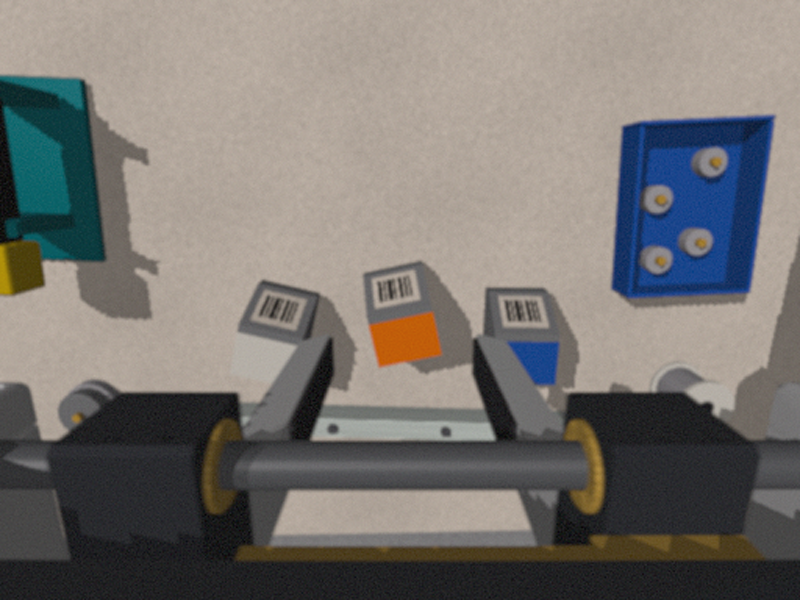

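Run:
```python
from h import *
o=np.load("w1obs.npy",allow_pickle=True).item(); C=cam("wrist",o); print(hold_point_z)
U={"white":([(263,281),(320,293)],[(240,331),(308,346)]),"orange":([(364,274),(421,262)],[(370,325),(437,311)]),"blue":([(486,289),(546,289)],[(490,341),(557,343)])}
for k,(a,b) in U.items():
    A=back(un(a),.016,C);B=back(un(b),.056,C)
    f=lambda P:np.degrees(np.arctan2(-(P[1]-P[0])[0],(P[1]-P[0])[1]))
    print(k,A[:,:2].round(3).tolist(),B[:,:2].round(3).tolist(),"yaw",f(A),f(B),"mid",A.mean(0)[:2],B.mean(0)[:2])
print(back(un([(333,429),(447,432)]),.03,C))
print("rail front edge",back(un([(345,404),(455,408)]),.03,C))
```

```text
0.0188
white [[0.539, -0.098], [0.551, -0.046]] [[0.574, -0.109], [0.588, -0.051]] yaw -12.49653060156423 -13.453429016175912 mid [ 0.54474765 -0.07196281] [ 0.58108789 -0.07989126]
orange [[0.533, -0.004], [0.522, 0.048]] [[0.569, 0.003], [0.557, 0.06]] yaw 11.903942038053485 12.152019790657254 mid [0.52708881 0.02179097] [0.56290447 0.03169625]
blue [[0.547, 0.109], [0.547, 0.164]] [[0.584, 0.107], [0.586, 0.165]] yaw -0.1510626253821174 -1.9867224447803495 mid [0.54719853 0.13656733] [0.58486082 0.13562093]
[[ 0.68346201 -0.03701641  0.03      ]
 [ 0.68704529  0.07405055  0.03      ]]
rail front edge [[ 0.65676738 -0.02442495  0.03      ]
 [ 0.66129951  0.08118698  0.03      ]]
```

{"method": "step_arm", "body": {"increments": "2.5 -0.3 2 0 0 0.032;0 0 4 0 0 0;0 0 4 0 0 0;0 0 4 0 0 0;0 0 4 0 0 0"}}

```text
time: 2.65
tool_pos: [0.4953, 0.0281, 0.0692]
ee_rot: [3.142, 0.001, 3.108]
wrist_force: [1.0, -0.5, -0.3]
width: 0.0285
```

{"method": "step_arm", "body": {"increments": "0 0 3 0 0 0;0 0 2 0 0 0;0 0 1.2 0 0 0;0 0 0 0 0 0"}}

```text
time: 3.05
tool_pos: [0.494, 0.0281, 0.0068]
ee_rot: [3.141, -0.004, 3.109]
wrist_force: [0.3, -0.5, 1.1]
width: 0.0283
```

Run:
```python
from h import *
o,im=look("wrist","pics/w2.png"); print(o["tool_pos"],o["ee_rot"],o["width"])
```

```text
[0.49404607 0.02810341 0.00679292] [ 3.14142474 -0.00367066  3.10895353] 0.028285806290980656
```

View pics/w2.png

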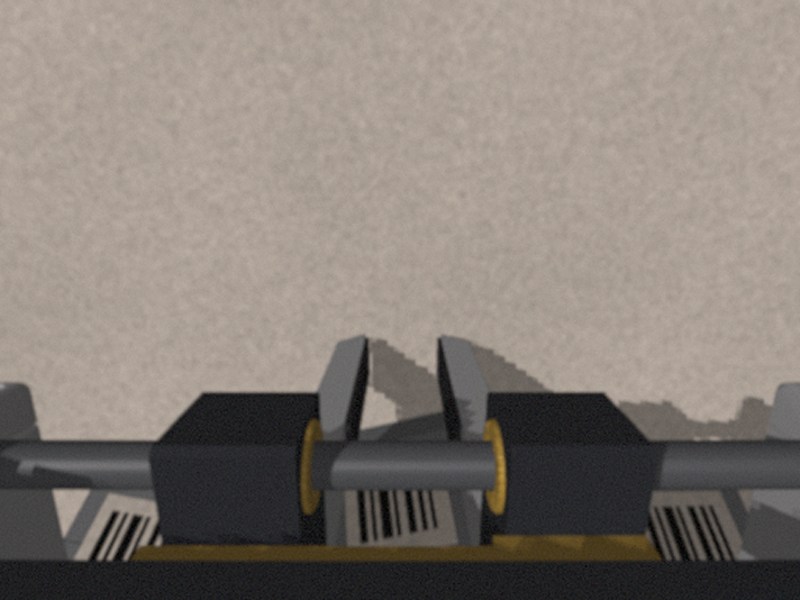

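{"method": "step_arm", "body": {"increments": "-0.8 0 0 0 0 0;-0.8 0 0 0 0 0;-0.8 0 0 0 0 0;-0.8 0 0 0 0 0;-0.8 0 0 0 0 0"}}

```text
time: 3.6
tool_pos: [0.5362, 0.0268, 0.0088]
ee_rot: [3.141, -0.0, 3.11]
wrist_force: [-2.4, 0.8, 1.8]
width: 0.0282
```

{"method": "step_arm", "body": {"increments": "-0.8 0 0 0 0 0;-0.8 0 0 0 0 0;-0.8 0 0 0 0 0;-0.8 0 0 0 0 0;-0.8 0 0 0 0 0"}}

```text
time: 4.1
tool_pos: [0.576, 0.0253, 0.0085]
ee_rot: [-3.142, -0.0, 3.11]
wrist_force: [-2.8, -0.1, 2.8]
width: 0.0283
```

{"method": "step_arm", "body": {"increments": "-0.5 0 0 0 0 0;-0.3 0 0 0 0 0;-0.2 0 0 0 0 0"}}

```text
time: 4.4
tool_pos: [0.5856, 0.025, 0.0084]
ee_rot: [3.142, -0.0, 3.11]
wrist_force: [-3.5, 0.5, 1.6]
width: 0.0281
```

{"method": "step_arm", "body": {"increments": "-0.2 0 0 0 0 0;-0.2 0 0 0 0 0"}}

```text
time: 4.6
tool_pos: [0.5894, 0.025, 0.0084]
ee_rot: [3.142, -0.0, 3.11]
wrist_force: [-1.6, 0.4, 0.9]
width: 0.0283
```

{"method": "step_arm", "body": {"increments": "-0.15 0 0 0 0 0"}}

```text
time: 4.7
tool_pos: [0.5899, 0.025, 0.0084]
ee_rot: [3.142, -0.003, 3.11]
wrist_force: [-6.9, 1.1, 4.9]
width: 0.0281
```

{"method": "step_arm", "body": {"increments": "-0.1 0 0 0 0 0"}}

```text
time: 4.8
tool_pos: [0.5899, 0.025, 0.0084]
ee_rot: [3.142, -0.005, 3.11]
wrist_force: [-8.5, 0.0, 5.9]
width: 0.0285
```

{"method": "step_arm", "body": {"increments": "-0.1 0 0 0 0 0;-0.1 0 0 0 0 0;0 0 0 0 0 0"}}

```text
time: 5.1
tool_pos: [0.5899, 0.025, 0.0084]
ee_rot: [-3.141, -0.009, 3.11]
wrist_force: [-11.5, 0.7, 8.7]
width: 0.0285
```

{"method": "step_arm", "body": {"increments": "1.5 0 0 0 0 0;3.5 0 0 0 0 0;3.5 0 0 0 0 0;0 3 0 0 0 0;0 4 0 0 0 0"}}

```text
time: 5.6
tool_pos: [0.5112, 0.0969, 0.0086]
ee_rot: [-3.142, 0.003, 3.106]
wrist_force: [0.9, 0.3, 1.1]
width: 0.0282
```

{"method": "step_arm", "body": {"increments": "0 4 0 0 0 0;0 0 0 0 0 0;-0.8 0 0 0 0 0;-0.8 0 0 0 0 0"}}

```text
time: 6.0
tool_pos: [0.5296, 0.1362, 0.0086]
ee_rot: [-3.141, 0.001, 3.109]
wrist_force: [0.8, 0.7, -0.4]
width: 0.028
```

{"method": "step_arm", "body": {"increments": "-0.8 0 0 0 0 0;-0.8 0 0 0 0 0;-0.8 0 0 0 0 0;-0.8 0 0 0 0 0;-0.8 0 0 0 0 0"}}

```text
time: 6.5
tool_pos: [0.5689, 0.1353, 0.0083]
ee_rot: [-3.142, -0.001, 3.109]
wrist_force: [-2.8, 0.2, 1.8]
width: 0.0282
```

{"method": "step_arm", "body": {"increments": "-0.8 0 0 0 0 0;-0.8 0 0 0 0 0;-0.6 0 0 0 0 0"}}

```text
time: 6.8
tool_pos: [0.5912, 0.1349, 0.0083]
ee_rot: [3.142, 0.0, 3.11]
wrist_force: [-2.5, -0.2, 1.0]
width: 0.0285
```

{"method": "step_arm", "body": {"increments": "-0.2 0 0 0 0 0;-0.15 0 0 0 0 0"}}

```text
time: 7.0
tool_pos: [0.5934, 0.1349, 0.0084]
ee_rot: [-3.142, -0.002, 3.11]
wrist_force: [-5.0, 0.1, 3.4]
width: 0.0281
```

{"method": "step_arm", "body": {"increments": "-0.1 0 0 0 0 0;-0.1 0 0 0 0 0"}}

```text
time: 7.2
tool_pos: [0.5935, 0.1349, 0.0084]
ee_rot: [-3.141, -0.005, 3.11]
wrist_force: [-9.4, -0.0, 6.2]
width: 0.0282
```

{"method": "step_arm", "body": {"increments": "-0.1 0 0 0 0 0;0 0 0 0 0 0"}}

```text
time: 7.4
tool_pos: [0.5935, 0.1349, 0.0084]
ee_rot: [-3.141, -0.007, 3.11]
wrist_force: [-10.0, -0.2, 6.1]
width: 0.0281
```

{"method": "step_arm", "body": {"increments": "1.5 0 0 0 0 0;3.4 0 0 0 0 0;3.2 0 0 0 0 0;0 -3.4 0 0 0 0;0 -4 0 0 0 0"}}

```text
time: 7.9
tool_pos: [0.5138, 0.0639, 0.009]
ee_rot: [3.141, 0.003, 3.114]
wrist_force: [0.8, -0.3, 0.9]
width: 0.0281
```

{"method": "step_arm", "body": {"increments": "0 -4 0 0 0 0;0 -4 0 0 0 0;0 -4 0 0 0 0;0 -2 0 0 0 0;0 0 0 0 0 0"}}

```text
time: 8.4
tool_pos: [0.51, -0.0794, 0.009]
ee_rot: [-3.14, 0.003, 3.106]
wrist_force: [0.5, -0.3, 0.1]
width: 0.0281
```

{"method": "step_arm", "body": {"increments": "-0.8 0 0 0 0 0;-0.8 0 0 0 0 0;-0.8 0 0 0 0 0;-0.8 0 0 0 0 0;-0.8 0 0 0 0 0"}}

```text
time: 8.9
tool_pos: [0.5494, -0.0774, 0.0084]
ee_rot: [-3.141, -0.001, 3.111]
wrist_force: [-3.1, -0.7, 2.2]
width: 0.0277
```

{"method": "step_arm", "body": {"increments": "-0.8 0 0 0 0 0;-0.8 0 0 0 0 0;-0.8 0 0 0 0 0"}}

```text
time: 9.2
tool_pos: [0.5736, -0.0783, 0.0084]
ee_rot: [3.141, -0.001, 3.11]
wrist_force: [-2.3, 0.7, 2.6]
width: 0.0283
```

{"method": "step_arm", "body": {"increments": "-0.5 0 0 0 0 0;-0.4 0 0 0 0 0;-0.2 0 0 0 0 0"}}

```text
time: 9.5
tool_pos: [0.5844, -0.0789, 0.0084]
ee_rot: [3.141, -0.0, 3.11]
wrist_force: [-3.4, 0.6, 1.7]
width: 0.0284
```

{"method": "step_arm", "body": {"increments": "-0.15 0 0 0 0 0;-0.15 0 0 0 0 0"}}

```text
time: 9.7
tool_pos: [0.5864, -0.079, 0.0083]
ee_rot: [3.141, -0.002, 3.11]
wrist_force: [-6.1, 0.5, 3.3]
width: 0.0282
```

{"method": "step_arm", "body": {"increments": "-0.1 0 0 0 0 0;0 0 0 0 0 0"}}

```text
time: 9.9
tool_pos: [0.5865, -0.079, 0.0084]
ee_rot: [3.141, -0.004, 3.11]
wrist_force: [-6.1, -0.6, 3.3]
width: 0.0281
```

{"method": "step_arm", "body": {"increments": "-0.1 0 0 0 0 0;0 0 0 0 0 0;1.5 0 0 0 0 0;3 0 0 0 0 0;3 0 -2 0 0 0"}}

```text
time: 10.4
tool_pos: [0.5121, -0.0762, 0.0259]
ee_rot: [3.14, -0.004, 3.11]
wrist_force: [-0.1, 0.1, 0.1]
width: 0.0284
```

{"method": "step_arm", "body": {"increments": "0 0 -4 0 0 0;0 0 -4 0 0 0;0.5 0 -4 0 0 0;1 -2 -4 0 0 0;1 -4 -3 0 0 0", "claw": -1}}

```text
time: 10.9
tool_pos: [0.489, -0.1344, 0.2216]
ee_rot: [-3.141, 0.007, 3.114]
wrist_force: [1.0, -0.7, -0.2]
width: 0.0647
```

{"method": "step_arm", "body": {"increments": "1 -4 -3 0 0 0;2 -4 0 0 0 0;2 -4 0 0 0 0;1 -3 0 0 0 0;0 0 0 0 0 0"}}

```text
time: 11.4
tool_pos: [0.4221, -0.286, 0.2473]
ee_rot: [-3.139, 0.002, 3.104]
wrist_force: [0.0, 0.1, -0.2]
width: 0.094
```

Run:
```python
from h import *
o,im=look("wrist","pics/w3.png"); print(o["tool_pos"],o["ee_rot"],o["width"]); np.save("w3obs.npy",o,allow_pickle=True)
```

```text
[ 0.42208999 -0.28596966  0.24730365] [-3.13936920e+00  1.60788852e-03  3.10422713e+00] 0.09396217204388511
```

View pics/w3.png

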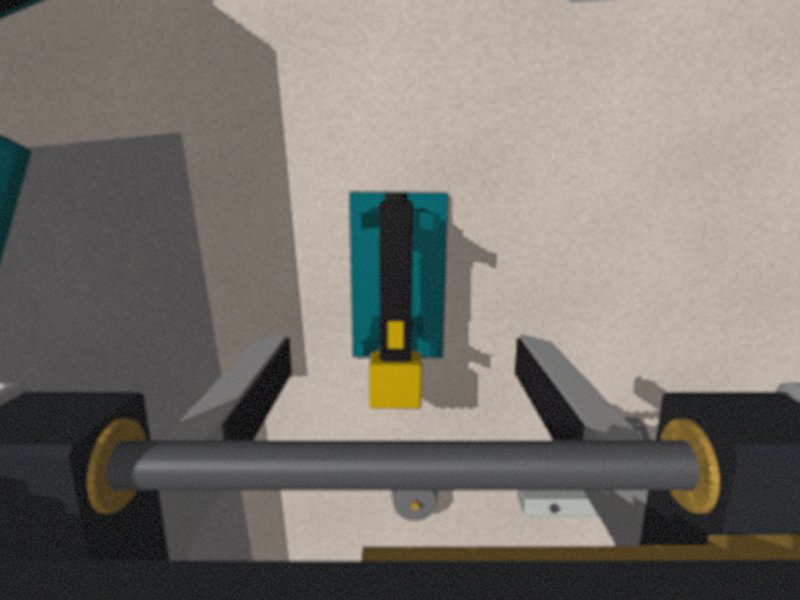

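Run:
```python
from h import *
o=np.load("w3obs.npy",allow_pickle=True).item(); C=cam("wrist",o)
b=back(un([(350,192),(447,192),(353,357),(442,357)]),.008,C)[:,:2]; print(b.round(4).tolist(),b.mean(0))
c=np.array([b[:2].mean(0),b[2:].mean(0)]); d=c[1]-c[0]; print("rest yaw",np.degrees(np.arctan2(d[1],d[0])))
h=back(un([(396,205),(396,350)]),.079,C)[:,:2]; d=h[1]-h[0]; print(h,np.degrees(np.arctan2(d[1],d[0])))
hd=back(un([(371,357),(420,357)]),.083,C);print(hd)
m=hd.mean(0)
# project model check
for yaw in (0,.03,-.03):
  for name,pts in {"rest":[(-.08,-.045,.008),(-.08,.045,.008),(.08,-.045,.008),(.08,.045,.008)],"head":[(.055,-.022,.083),(.055,.022,.083),(.095,-.022,.083),(.095,.022,.083)]}.items():
    P=R.from_euler("z",yaw).apply(pts)+[*b.mean(0),0]; print(yaw,name,((project(P,C)+.5)/.64-.5).round(0).tolist())
```

```text
[[0.3598, -0.331], [0.363, -0.2444], [0.5171, -0.3384], [0.5203, -0.2514]] [ 0.44004702 -0.29131242]
rest yaw -2.6089295177931486
[[ 0.36899513 -0.28914344]
 [ 0.48409294 -0.29382746]] -2.3304220603997186
[[ 0.48780339 -0.31400582  0.083     ]
 [ 0.48923537 -0.27469087  0.083     ]]
0 rest [[344.0, 193.0], [445.0, 189.0], [355.0, 360.0], [447.0, 357.0]]
0 head [[372.0, 365.0], [427.0, 364.0], [375.0, 410.0], [428.0, 409.0]]
0.03 rest [[342.0, 194.0], [442.0, 187.0], [358.0, 361.0], [450.0, 355.0]]
0.03 head [[374.0, 366.0], [429.0, 363.0], [378.0, 411.0], [431.0, 408.0]]
-0.03 rest [[347.0, 191.0], [448.0, 190.0], [353.0, 358.0], [445.0, 358.0]]
-0.03 head [[370.0, 365.0], [425.0, 364.0], [371.0, 410.0], [425.0, 409.0]]
```

{"method": "step_arm", "body": {"increments": "-1.71 -0.5 2 0 0 0.006;0 0 4 0 0 0;0 0 4 0 0 0;0 0 4 0 0 0;0 0 3 0 0 0"}}

```text
time: 11.95
tool_pos: [0.4402, -0.2857, 0.0746]
ee_rot: [3.14, -0.0, 3.106]
wrist_force: [-0.3, 0.7, -0.4]
width: 0.0939
```

{"method": "step_arm", "body": {"increments": "0 0 2 0 0 0;0 0 1.1 0 0 0;0 0 0 0 0 0"}}

```text
time: 12.25
tool_pos: [0.4398, -0.2863, 0.0448]
ee_rot: [3.14, -0.002, 3.105]
wrist_force: [-0.2, -0.5, -0.2]
width: 0.0937
```

{"method": "step_arm", "body": {"increments": "0 0 0 0 0 0;0 0 0 0 0 0;0 0 0 0 0 0;0 0 0 0 0 0;0 0 0 0 0 0", "claw": 1}}

```text
time: 12.75
tool_pos: [0.4401, -0.2882, 0.0469]
ee_rot: [-3.141, 0.001, 3.104]
wrist_force: [-0.2, 0.8, 0.5]
width: 0.0574
```

{"method": "step_arm", "body": {"increments": "0 0 0 0 0 0;0 0 0 0 0 0;0 0 0 0 0 0;0 0 0 0 0 0;0 0 0 0 0 0"}}

```text
time: 13.25
tool_pos: [0.4398, -0.2897, 0.0464]
ee_rot: [-3.138, 0.0, 3.103]
wrist_force: [-0.0, -4.7, -1.1]
width: 0.026
```

{"method": "step_arm", "body": {"increments": "0 0 -0.5 0 0 0;0 0 -1 0 0 0;0 0 -2 0 0 0;0 0 -3 0 0 0;0 0 -3 0 0 0"}}

```text
time: 13.75
tool_pos: [0.4392, -0.2869, 0.141]
ee_rot: [3.139, -0.002, 3.104]
wrist_force: [0.6, -0.1, -1.0]
width: 0.026
```

{"method": "step_arm", "body": {"increments": "0 0 -4 0 0 0;0 0 -3 0 0 0;0 0 -2 0 0 0;0 0 -1 0 0 0;0 0 0 0 0 0"}}

```text
time: 14.25
tool_pos: [0.4403, -0.288, 0.2423]
ee_rot: [-3.141, 0.002, 3.104]
wrist_force: [-0.2, -0.2, -1.1]
width: 0.0258
```

Run:
```python
from h import *
o=get_obs(); print(o["tool_pos"],o["ee_rot"],o["width"],o["joint_positions"])
for n in ("scene","side"):
    _,im=look(n,f"pics/{n}1.png"); C=cam(n); hsv=cv2.cvtColor(im,cv2.COLOR_BGR2HSV)
    m=((hsv[...,0]>5)&(hsv[...,0]<16)&(hsv[...,1]>180)&(hsv[...,2]>100)).astype(np.uint8)
    k,l,s,c=cv2.connectedComponentsWithStats(m)
    for i in range(1,k):
        if s[i,4]>60: print(n,"orange?",s[i,4],c[i],back(c[i],.056,C)[0])
    print(hsv[int((308)*.64),int(416*.64)] if n=="scene" else "")
a=np.load("pics/scene1.npy")[150:290,200:380]; b=np.load("pics/side1.npy")[130:270,220:400]
cv2.imwrite("pics/row.png",cv2.resize(np.hstack([a,b]),(800,311),interpolation=cv2.INTER_CUBIC))
```

```text
[ 0.44029518 -0.28797139  0.24232673] [-3.14094797e+00  1.75507203e-03  3.10405868e+00] 0.025845197943580464 [-6.87370528e-01  2.81359704e-02  1.36043795e+00  5.57682182e-04
  1.75123128e+00 -2.22053174e+00]
[ 18  17 153]
```

View pics/row.png

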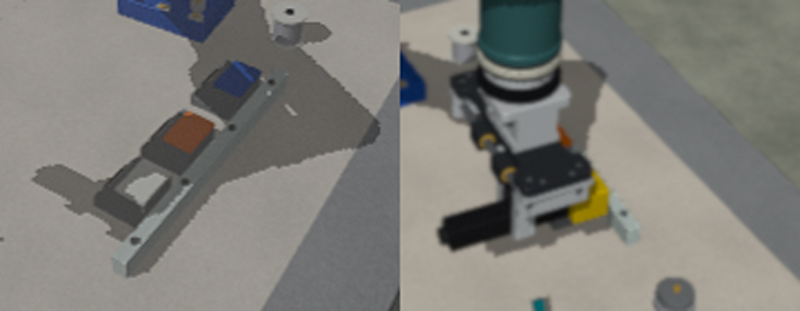

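Run:
```python
from h import *
im=np.load("pics/scene1.npy"); C=cam("scene"); hsv=cv2.cvtColor(im,cv2.COLOR_BGR2HSV)
m=((hsv[...,0]<18)&(hsv[...,1]>140)).astype(np.uint8); m[:190]=0;m[230:]=0;m[:,:260]=0;m[:,310:]=0
v,u=np.nonzero(m); print(len(u)); c=back([u.mean(),v.mean()],.056,C)[0]; print("cap",c)
rect=cv2.minAreaRect(np.float32(np.c_[u,v])); print(rect)
corn=back(cv2.boxPoints(rect),.056,C); print(corn.round(3))
yaw=-.0327
Ru=R.from_euler("z",yaw)
for off in (.014,):
    org=c-Ru.apply([off,0,.056]); print("origin",org)
org=np.array([.6365,org[1],0])
lab=org+Ru.apply([-.024,0,.037]); n=Ru.apply([-np.cos(np.radians(35)),0,np.sin(np.radians(35))])
# scanner: x=-n ; tool x=-scanner x ; tool y = scanner y (yaw pi, roll pi) ; tool z = -scanner z
Rs=(Ru*R.from_euler("y",np.radians(35)))
Rt=Rs*R.from_euler("xyz",[np.pi,0,np.pi])
win=lab+.08*n; so=win+.095*n; tcp=so+Rt.apply([0,0,hold_point_z])
print("label",lab,"scanner origin",so,"tcp",tcp,"rpy",Rt.as_euler("xyz"))
o=get_obs(); rel(o,tcp,Rt.as_euler("xyz"))
np.save("goal.npy",np.r_[tcp,Rt.as_euler("xyz")])
```

```text
75
cap [0.65980223 0.02351288 0.056     ]
((285.0, 208.5), (12.493901252746582, 17.959983825683594), 38.65980911254883)
[[ 0.64  -0.009  0.056]
 [ 0.638  0.055  0.056]
 [ 0.676  0.042  0.056]
 [ 0.677 -0.019  0.056]]
origin [6.45809719e-01 2.39706026e-02 4.85722573e-17]
label [0.61251283 0.02475526 0.037     ] scanner origin [0.46923786 0.02944202 0.13737588] tcp [0.45846039 0.02979457 0.12197582] rpy [ 3.14159265 -0.61086524  3.10889265]
shift cm [-0.73 31.74 11.83] turn [ 0.003  0.609 -0.004]
```

{"method": "step_arm", "body": {"increments": "0 2 0 0 0 0;0 4 0 0 0 0;0 4 0 0 0 0;0 4 0 0 0 0;0 4 0 0 0 0"}}

```text
time: 14.85
tool_pos: [0.4456, -0.1062, 0.239]
ee_rot: [3.14, -0.004, 3.103]
wrist_force: [-0.1, 0.9, -1.5]
width: 0.026
```

{"method": "step_arm", "body": {"increments": "0 4 0 0 0 0;0 4 0 0 0 0;0 3.7 0 0 0 0;0 2 0 0 0 0;0 0 0 0 0 0"}}

```text
time: 15.35
tool_pos: [0.4508, 0.0313, 0.2392]
ee_rot: [3.14, -0.004, 3.108]
wrist_force: [-0.0, -0.5, -1.5]
width: 0.0261
```

{"method": "step_arm", "body": {"increments": "0 0 0 0 0.1 0;0 0 0 0 0.12 0;0 0 0 0 0.13 0;0 0 0 0 0.13 0;0 0 0 0 0.13 0"}}

```text
time: 15.85
tool_pos: [0.4522, 0.0277, 0.2406]
ee_rot: [-3.142, -0.615, 3.102]
wrist_force: [-0.4, 0.1, -2.3]
width: 0.0257
```

{"method": "step_arm", "body": {"increments": "0 0 0 0 0 0;0 0 0 0 0 0"}}

```text
time: 16.05
tool_pos: [0.4518, 0.0281, 0.2393]
ee_rot: [3.141, -0.612, 3.103]
wrist_force: [-0.2, 0.3, -0.4]
width: 0.0254
```

Run:
```python
from h import *
o=get_obs(); g=np.load("goal.npy"); print(o["tool_pos"],o["ee_rot"],o["joint_positions"].round(3)); rel(o,g[:3],g[3:])
```

```text
[0.45181777 0.02814038 0.23934057] [ 3.14144851 -0.6122629   3.10275103] [-0.056  0.326  1.147 -0.013  2.28  -1.593]
shift cm [-7.28  0.19  9.23] turn [ 0.004 -0.001 -0.005]
```

{"method": "step_arm", "body": {"increments": "-1 0 1.25 0 0 0;-2 0.1 2.5 0 0 0;-2 0.1 2.5 0 0 0;-1.3 0 1.7 0 0 0;-0.7 0 0.9 0 0 -0.005"}}

```text
time: 16.55
tool_pos: [0.4572, 0.0307, 0.128]
ee_rot: [3.138, -0.608, 3.11]
wrist_force: [-0.7, -0.1, -1.1]
width: 0.0259
```

{"method": "step_arm", "body": {"increments": "-0.3 0 0.4 0 0 0;0 0 0 0 0 0;0 0 0 0 0 0;0 0 0 0 0 0"}}

```text
time: 16.95
tool_pos: [0.4595, 0.0306, 0.1249]
ee_rot: [3.138, -0.607, 3.11]
wrist_force: [-0.3, 0.5, -2.1]
width: 0.0255
```

Run:
```python
from h import *
o,_=look("side","pics/side2.png"); look("wrist","pics/w4.png"); look("scene","pics/scene2.png"); g=np.load("goal.npy"); print(o["tool_pos"],o["ee_rot"]); rel(o,g[:3],g[3:])
a=np.load("pics/scene2.npy")[130:290,190:370]; b=np.load("pics/side2.npy")[130:290,190:370]
cv2.imwrite("pics/scan.png",cv2.resize(np.hstack([a,b]),(800,356),interpolation=cv2.INTER_CUBIC))
```

```text
[0.45948133 0.03056024 0.1249404 ] [ 3.13803697 -0.60688503  3.10991733]
shift cm [-0.09 -0.08  0.3 ] turn [0.003 0.004 0.001]
```

View pics/scan.png

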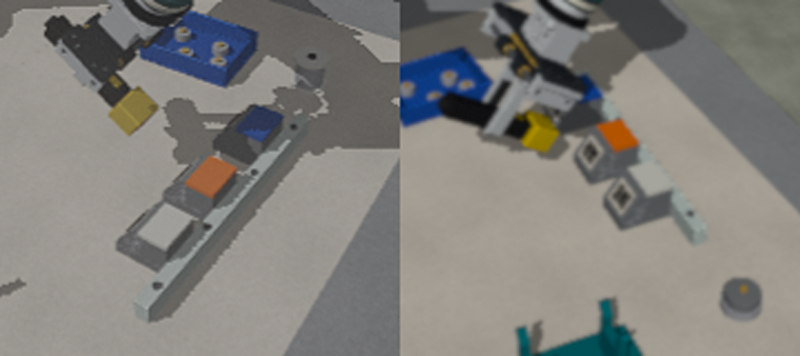

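View pics/w4.png

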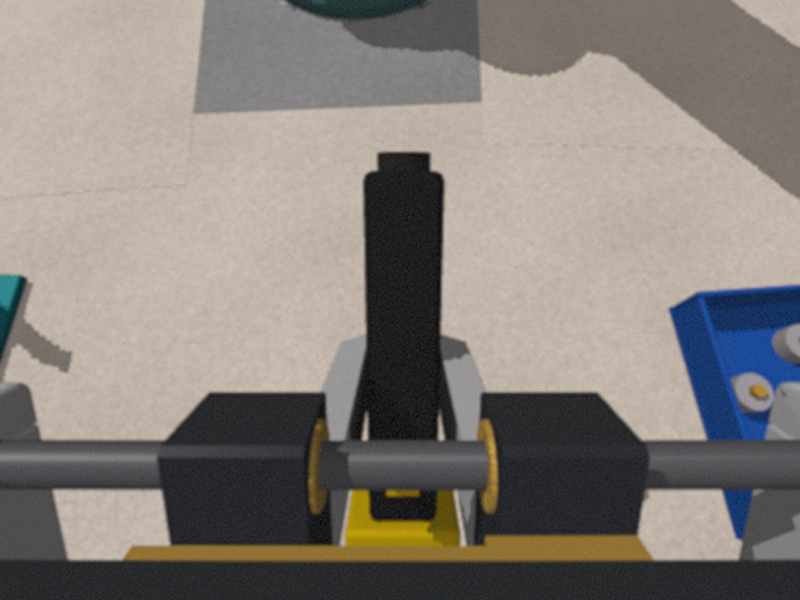

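Run:
```python
from h import *
for n in ("side","scene"):
    im=np.load(f"pics/{n}2.npy"); C=cam(n); hsv=cv2.cvtColor(im,cv2.COLOR_BGR2HSV)
    m=((hsv[...,0]<17)&(hsv[...,1]>140)).astype(np.uint8); m[:130]=0;m[290:]=0;m[:,:255]=0;m[:,310:]=0
    v,u=np.nonzero(m); print(n,len(u),"cap",back([u.mean(),v.mean()],.056,C)[0].round(4))
    m=((hsv[...,0]>20)&(hsv[...,0]<32)&(hsv[...,1]>150)).astype(np.uint8);m[:130]=0;m[290:]=0;m[:,:190]=0;m[:,370:]=0
    v,u=np.nonzero(m); print("yellow px",len(u),u.mean().round(1),v.mean().round(1))
    o=get_obs(); Rt=R.from_euler("xyz",o["ee_rot"]); so=o["tool_pos"]-Rt.apply([0,0,hold_point_z]); f=lambda p:so+Rt.apply(np.array(p)*[-1,1,-1])
    pts=[f((x,y,z)) for x in(.055,.095) for y in(-.022,.022) for z in(-.018,.018)]
    print("pred head",project(np.array(pts).mean(0),C).round(1),"bbox",cv2.boundingRect(np.int32(project(pts,C))), "seen",cv2.boundingRect(np.int32(np.c_[u,v])))
    lab=np.array([.6125,.0248,.037]); print("pred label",project(lab,C).round(1))
print("label seen at",back([275.5,198.4],.037,cam("side"))[0].round(4))
w=f((.095,0,0)); b=f((1.095,0,0))-w; d=lab-w; print("window",w,"dist",np.linalg.norm(d),"aim off",d-b*(d@b));
```

```text
side 155 cap [0.6536 0.012  0.056 ]
yellow px 254 251.2 184.2
pred head [[249.9 188.1]] bbox (239, 177, 22, 22) seen (241, 146, 104, 114)
pred label [[274.  196.3]]
scene 220 cap [0.6578 0.0144 0.056 ]
yellow px 0 nan nan
pred head [[248.8 178.7]] bbox (236, 166, 25, 25) seen (0, 0, 0, 0)
pred label [[272.5 205.3]]
label seen at [0.6123 0.0137 0.037 ]
window [0.54785971 0.02771415 0.08541737] dist 0.08081522779066427 aim off [-0.00160083 -0.00081785 -0.00226024]<stdin>:7: RuntimeWarning: Mean of empty slice.
  ret = ret.dtype.type(ret / rcount)
```

Run:
```python
from h import *
def big(m):
    k,l,s,c=cv2.connectedComponentsWithStats(m.astype(np.uint8)); i=1+s[1:,4].argmax(); v,u=np.nonzero(l==i); return np.c_[u,v].astype(float),s[i]
for n in ("side","scene"):
    im=np.load(f"pics/{n}2.npy"); C=cam(n); hsv=cv2.cvtColor(im,cv2.COLOR_BGR2HSV).astype(int); H,S,V=[hsv[...,i] for i in range(3)]
    roi=np.zeros(H.shape,bool); roi[130:290,190:370]=1
    p,s=big(roi&(H<15)&(S>130)); print(n,"cap",s,back(p,.056,C).mean(0).round(4))
    p,s=big(roi&(H>17)&(H<35)&(S>120)&(V>60)); print("yellow",s,p.mean(0))
a=np.load("pics/scene2.npy")[170:250,220:310]; b=np.load("pics/side2.npy")[170:250,230:320]
cv2.imwrite("pics/scanb.png",cv2.resize(np.hstack([a,b]),(800,356),interpolation=cv2.INTER_NEAREST))
```

```text
side cap [279 184  18  14 157] [0.6538 0.0126 0.056 ]
yellow [244 180  18  19 219] [252.28310502 189.11872146]
scene cap [274 200  22  19 237] [0.6578 0.0145 0.056 ]
yellow [239 169  22  21 241] [249.30705394 179.24481328]
```

View pics/scanb.png

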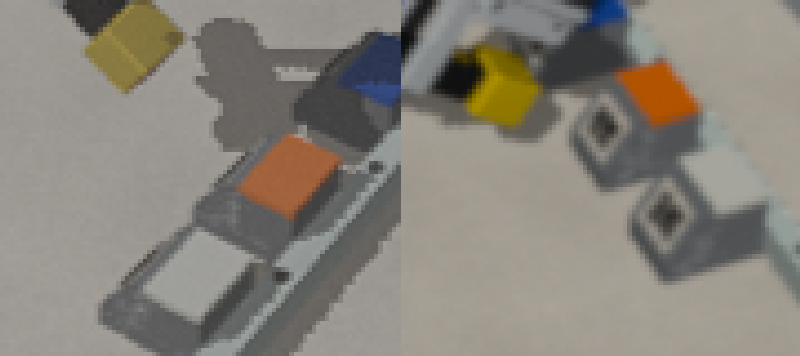

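{"method": "step_arm", "body": {"increments": "0 -0.4 0.1 0 0 0;-0.1 -0.4 0.1 0 0 0;0 -0.3 0.1 0 0 0;0 0 0 0 0 0;0 0 0 0 0 0"}}

```text
time: 17.6
tool_pos: [0.4574, 0.0195, 0.1205]
ee_rot: [3.138, -0.61, 3.11]
wrist_force: [1.1, 0.7, -1.1]
width: 0.0258
```

{"method": "step_arm", "body": {"increments": "0 0 0 0 0 0;0 0 0 0 0 0;0 0 0 0 0 0;0 0 0 0 0 0;0 0 0 0 0 0"}}

```text
time: 18.1
tool_pos: [0.4575, 0.0197, 0.1206]
ee_rot: [3.138, -0.61, 3.11]
wrist_force: [-0.5, 0.3, -2.2]
width: 0.0254
```

Run:
```python
from h import *
o=get_obs(); Rt=R.from_euler("xyz",o["ee_rot"]); so=o["tool_pos"]-Rt.apply([0,0,hold_point_z]); f=lambda p:so+Rt.apply(np.array(p)*[-1,1,-1])
for lab in ([.6125,.0137,.037],[.6125,.0155,.037],[.617,.013,.037]):
    w=f((.095,0,0)); b=f((1.095,0,0))-w; d=lab-w; print(o["tool_pos"],"window",w,"dist",np.linalg.norm(d),"aim off",d-b*(d@b))
```

```text
[0.45752225 0.01970561 0.12063566] window [0.54611826 0.01684    0.08163596] dist 0.0800547575727303 aim off [ 0.00080738 -0.00106878  0.00120327]
[0.45752225 0.01970561 0.12063566] window [0.54611826 0.01684    0.08163596] dist 0.0800043762833351 aim off [0.00084555 0.00073002 0.00117659]
[0.45752225 0.01970561 0.12063566] window [0.54611826 0.01684    0.08163596] dist 0.08385306139654548 aim off [ 0.00227171 -0.00167289  0.00332534]
```

{"method": "step_arm", "body": {"increments": "0 0 0 0 0 0;0 0 0 0 0 0;0 0 0 0 0 0;0 0 0 0 0 0;0 0 0 0 0 0"}}

```text
time: 18.6
tool_pos: [0.4575, 0.0197, 0.1206]
ee_rot: [3.138, -0.61, 3.11]
wrist_force: [-0.4, -0.5, -1.6]
width: 0.0259
```

{"method": "step_arm", "body": {"increments": "0 0 0 0 0 0;0 0 0 0 0 0;0 0 0 0 0 0;0 0 0 0 0 0;0 0 0 0 0 0"}}

```text
time: 19.1
tool_pos: [0.4575, 0.0197, 0.1206]
ee_rot: [3.138, -0.61, 3.11]
wrist_force: [0.3, 0.3, -0.5]
width: 0.0258
```

{"method": "step_arm", "body": {"increments": "0 0 0 0 0 0;0 0 0 0 0 0;0 0 0 0 0 0;0 0 0 0 0 0;0 0 0 0 0 0"}}

```text
time: 19.6
tool_pos: [0.4575, 0.0196, 0.1206]
ee_rot: [3.138, -0.61, 3.11]
wrist_force: [-0.2, 0.5, -1.3]
width: 0.0258
```

{"method": "step_arm", "body": {"increments": "0.7 0 -0.9 0 0 0;2 0 -2.5 0 0 0;2 0 -2.5 0 0 0;1.7 0 -2.2 0 0 0;1 0 -1.4 0 0 0"}}

```text
time: 20.1
tool_pos: [0.4516, 0.0195, 0.2444]
ee_rot: [3.138, -0.606, 3.11]
wrist_force: [0.3, -0.8, -1.5]
width: 0.026
```

{"method": "step_arm", "body": {"increments": "0 0 0 0 -0.1 0;0 0 0 0 -0.13 0;0 0 0 0 -0.13 0;0 0 0 0 -0.13 0;0 0 0 0 -0.12 0"}}

```text
time: 20.6
tool_pos: [0.4511, 0.0195, 0.2429]
ee_rot: [3.139, 0.007, 3.108]
wrist_force: [-0.0, 0.6, -1.4]
width: 0.0259
```

{"method": "step_arm", "body": {"increments": "0 -2 0 0 0 0;0 -4 0 0 0 0;0 -4 0 0 0 0;0 -4 0 0 0 0;0 -4 0 0 0 0"}}

```text
time: 21.1
tool_pos: [0.4443, -0.1615, 0.2415]
ee_rot: [3.139, 0.0, 3.108]
wrist_force: [-0.3, 0.8, -2.1]
width: 0.0254
```

{"method": "step_arm", "body": {"increments": "0 -4 0 0 0 0;0 -4 0 0 0 0;0 -3 0 0 0 0;0 -1.5 0 0 0 0;0 0 0 0 0 0"}}

```text
time: 21.6
tool_pos: [0.4404, -0.2863, 0.24]
ee_rot: [3.138, -0.001, 3.105]
wrist_force: [-0.0, 0.7, -0.5]
width: 0.0256
```

Run:
```python
from h import *
o=get_obs(); print(o["tool_pos"],o["ee_rot"],o["width"]); rel(o,[.4400,-.2882,.14],[np.pi,0,3.104])
```

```text
[ 0.44044702 -0.28629804  0.24000478] [ 3.13794730e+00 -7.79207950e-04  3.10544112e+00] 0.025599564309650085
shift cm [ 0.03 -0.23 10.  ] turn [ 0.004 -0.001  0.001]
```

{"method": "step_arm", "body": {"increments": "0 -0.35 2 0 0 0;0 0 4 0 0 0;0 0 4 0 0 0;0 0 3 0 0 0;0 0 1.5 0 0 0"}}

```text
time: 22.1
tool_pos: [0.4395, -0.2848, 0.0918]
ee_rot: [3.134, -0.004, 3.11]
wrist_force: [0.2, -0.6, -0.9]
width: 0.0259
```

{"method": "step_arm", "body": {"increments": "0 0 1 0 0 0;0 0 1 0 0 0;0 0 0.6 0 0 0;0 0 0.6 0 0 0;0 0 0 0 0 0"}}

```text
time: 22.6
tool_pos: [0.4417, -0.2898, 0.0637]
ee_rot: [-3.141, 0.002, 3.107]
wrist_force: [2.2, -3.3, -3.8]
width: 0.026
```

Run:
```python
from h import *
o=get_obs(); print(o["tool_pos"],o["ee_rot"],o["width"],o["wrist_force"]); rel(o,[.4400,-.29,.0464],[np.pi,0,3.104])
```

```text
[ 0.44169141 -0.28982943  0.0636885 ] [-3.14103337e+00  2.33110579e-03  3.10736267e+00] 0.02596139168212113 [ 2.1790373  -3.27990305 -3.78286936]
shift cm [ 0.17 -0.02  1.73] turn [-0.001  0.002  0.003]
```

{"method": "step_arm", "body": {"increments": "0.1 -0.1 0.2 0 0 0;0 0 0 0 0 0"}}

```text
time: 22.8
tool_pos: [0.4401, -0.2899, 0.0614]
ee_rot: [3.14, 0.001, 3.107]
wrist_force: [0.9, -2.9, -0.8]
width: 0.0258
```

{"method": "step_arm", "body": {"increments": "0 0 0.4 0 0 0;0 0 0 0 0 0"}}

```text
time: 23.0
tool_pos: [0.4399, -0.2898, 0.0568]
ee_rot: [3.14, 0.0, 3.107]
wrist_force: [0.8, -3.5, -2.1]
width: 0.0261
```

{"method": "step_arm", "body": {"increments": "0 -0.15 0 0 0 0;0 0 0 0 0 0"}}

```text
time: 23.2
tool_pos: [0.4394, -0.2901, 0.0565]
ee_rot: [3.137, -0.001, 3.108]
wrist_force: [0.1, -1.2, -1.3]
width: 0.0256
```

{"method": "step_arm", "body": {"increments": "0 -0.1 0.3 0 0 0;0 0 0 0 0 0"}}

```text
time: 23.4
tool_pos: [0.4391, -0.2908, 0.0529]
ee_rot: [3.137, -0.002, 3.108]
wrist_force: [-0.6, -0.6, -1.3]
width: 0.0257
```

Free now; lower the remaining 6 mm gently until the floor is felt.

{"method": "step_arm", "body": {"increments": "0 0 0.3 0 0 0;0 0 0.1 0 0 0;0 0 0 0 0 0"}}

```text
time: 23.7
tool_pos: [0.4395, -0.2914, 0.0495]
ee_rot: [3.138, -0.001, 3.108]
wrist_force: [-0.2, -0.3, -1.4]
width: 0.026
```

{"method": "step_arm", "body": {"increments": "0 0 0.15 0 0 0;0 0 0 0 0 0"}}

```text
time: 23.9
tool_pos: [0.4397, -0.2916, 0.0483]
ee_rot: [3.138, -0.0, 3.108]
wrist_force: [-0.4, 0.4, -0.6]
width: 0.0258
```

{"method": "step_arm", "body": {"increments": "0 0 0.1 0 0 0;0 0 0 0 0 0"}}

```text
time: 24.1
tool_pos: [0.4397, -0.2917, 0.0474]
ee_rot: [3.139, -0.0, 3.108]
wrist_force: [-0.1, 1.2, -1.7]
width: 0.0256
```

{"method": "step_arm", "body": {"increments": "0 0 0.1 0 0 0;0 0 0 0 0 0"}}

```text
time: 24.3
tool_pos: [0.4397, -0.2917, 0.0463]
ee_rot: [3.139, -0.0, 3.108]
wrist_force: [-0.1, -0.0, -2.3]
width: 0.0259
```

{"method": "step_arm", "body": {"increments": "0 0 0.05 0 0 0;0 0 0 0 0 0"}}

```text
time: 24.5
tool_pos: [0.4398, -0.2917, 0.0463]
ee_rot: [3.139, 0.0, 3.108]
wrist_force: [-0.7, 0.9, 0.5]
width: 0.0257
```

{"method": "step_arm", "body": {"increments": "0 0 0 0 0 0;0 0 0 0 0 0;0 0 0 0 0 0;0 0 0 0 0 0;0 0 0 0 0 0", "claw": -1}}

```text
time: 25.0
tool_pos: [0.4398, -0.2917, 0.046]
ee_rot: [3.139, 0.0, 3.108]
wrist_force: [-0.2, -0.4, -0.2]
width: 0.0624
```

{"method": "step_arm", "body": {"increments": "0 0 0 0 0 0;0 0 0 0 0 0;0 0 0 0 0 0;0 0 0 0 0 0;0 0 0 0 0 0"}}

```text
time: 25.5
tool_pos: [0.4398, -0.2917, 0.046]
ee_rot: [3.139, 0.0, 3.108]
wrist_force: [-0.1, 0.7, 0.6]
width: 0.0936
```

{"method": "step_arm", "body": {"increments": "0 0 -0.5 0 0 0;0 0 -1.5 0 0 0;0 0 -3 0 0 0;0 0 -4 0 0 0;0 0 -4 0 0 0"}}

```text
time: 26.0
tool_pos: [0.4394, -0.2918, 0.1772]
ee_rot: [3.138, -0.001, 3.108]
wrist_force: [-0.0, 0.1, 0.0]
width: 0.0938
```

{"method": "step_arm", "body": {"increments": "0 0 -4 0 0 0;4 0 -3 0 0 0;4 0 0 0 0 0;2 0 0 0 0 0;0 0 0 0 0 0"}}

```text
time: 26.5
tool_pos: [0.3383, -0.2891, 0.2474]
ee_rot: [3.141, 0.002, 3.105]
wrist_force: [0.8, -0.5, 0.1]
width: 0.0938
```

Run:
```python
from h import *
look("scene","pics/f1.png"); o,_=look("side","pics/f2.png"); print(o["time"],o["tool_pos"],o["width"])
a=np.load("pics/f1.npy")[130:310,100:360]; b=np.load("pics/f2.npy")[130:330,190:370]
b=cv2.resize(b,None,fx=.9,fy=.9)
cv2.imwrite("pics/f.png",cv2.resize(np.hstack([a,b]),(798,340),interpolation=cv2.INTER_CUBIC))
```

```text
26.55 [ 0.33946794 -0.28906634  0.24685829] 0.09422005783925176
```

View pics/f.png

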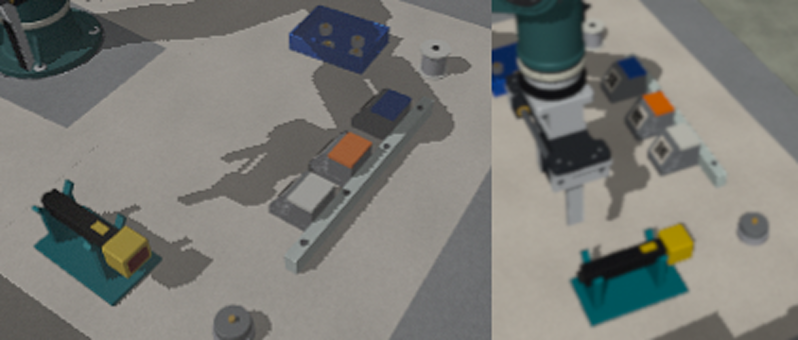

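Run:
```python
from h import *
a=cv2.imread("pics/scene0.png");b=cv2.imread("pics/f1.png")
for n,i in(("start",a),("end",b)):
    h=cv2.cvtColor(i,cv2.COLOR_BGR2HSV); m=(h[...,0]>18)&(h[...,0]<34)&(h[...,1]>130); m[:380]=0;m[460:]=0;m[:,:220]=0;m[:,300:]=0
    v,u=np.nonzero(m); print(n,len(u),u.mean(),v.mean())
print(close_job())
```

```text
start 921 254.11400651465797 408.01628664495115
end 911 255.019758507135 406.9209659714599
the job is handed in; nothing more can be done
None
```

The job is done and handed in at about 26.6 s of the 72 s allowed. `close_job()` gave no verdict, so the results below are from my own checks.

- **Row:** I pushed each unit against the rail with the gripper at 6–12 N. The three stop positions lie on one line to about 0.1 mm, and its slope matches the rail's. The last pictures show the row still against the rail.
- **Scan:** I held the wand still for about 2 s at roughly 8 cm from the label, with the aim about 2 mm off its middle by the calibrated pose. Tilt was nominally the label normal, within about 1°. My first estimate of the label's sideways position was about 11 mm off because the unit was in shadow. Fresh views from both fixed cameras agreed on a corrected position, and I moved there before the hold.
- **Scanner back in the rest:** The wand brushed a saddle wall on the way in, at about 3–4 N, so I shifted it sideways until the force was gone and released it on the saddle floor. Its head shows within about 1 pixel of where it was in the first picture (enlarged to 800 x 600).
- **Spool and motor:** Neither was approached, and both look unmoved in the final view. I did not measure their positions again.

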